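Shut the board case and stack the parts boxes on it

TASK

Shut the lid of the board case fully, then stack the two closed parts boxes on it as a neat column: the longer box first, on the middle of the lid, then the shorter box on the middle of the longer one, both right way up and each with its long sides parallel to those of what it stands on. The boxes hold bare chips, so set them down gently instead of dropping them, leave the case where it stands, and do not disturb the multimeter, cooler, bottle and magnifier.

Things in the scene. Friction and masses are not known exactly. Their poses are not given: they have to be found in the camera images.
- case: Grey padded case with a hinged lid, loose on the bench, 1.7 kg, slides if shoved; a circuit board lies in its foam. 130 mm (its x) by 190 mm (its y), 46 mm high without lid, 64 mm with the lid shut. Origin: centre of the underside; z up. The hinge runs along y on the +x rim (65 mm from the origin, 46 mm up), the side away from the robot; yaw within 0.35 rad.
- case_lid (a joint): Lid angle, rad: 0 shut, 1.57 upright, stop at 1.8; starts at 1.35 to 1.75. Stiff hinge: the lid stays where it is left, about 2 N at its free edge turns it, so push it all the way down; no latch to operate. Lid: 130 mm from hinge to free edge, 190 mm wide, 18 mm thick, flat outer face 18 mm outside the hinge line (behind the upright lid, on top when shut).
- case_hinge (a point): Middle of the hinge line, on the case's +x rim, 46 mm above the case's underside. Turns with the lid: x points along the lid from free edge to hinge, y along the hinge, z out of the lid's outer face.
- case_top (a point): Centre of the lid's flat outer face (65 mm from the hinge line, 18 mm outside it). It moves with the lid: with the lid shut it is 64 mm above the bench over the case's origin, z up, x and y as those of the case.
- long_box: Longer parts box: closed black antistatic box with a flat snap lid, a small blank white label off-centre on top. 58 mm (its x) by 150 mm (its y) by 40 mm high, plain flat sides, 0.2 to 0.35 kg. Origin: centre of the underside; z up. Either way round is the same.
- short_box: Shorter parts box of the same make: 50 mm (its x) by 104 mm (its y) by 36 mm high, 0.12 to 0.22 kg. Origin: centre of the underside; z up. Either way round is the same.
- meter: Bystander: black multimeter lying flat, 150 mm (its x) by 75 by 40 mm high. Origin: centre of the underside.
- cooler: Bystander: processor cooler, aluminium fins under a black fan, 128 mm across its four feet, 56 mm high. Origin: centre of the underside.
- flux_bottle: Bystander: white bottle with a pointed nozzle, 42 mm in diameter, 118 mm high, upright. Origin: centre of the underside.
- magnifier: Bystander: hand magnifier lying flat, black ring 90 mm across with a handle reaching 139 mm from the ring's centre along its y, 12 mm high. Origin: underside of the ring's centre.
Not all that is in view belongs to the job. What is shaped like the short_box but orange is not meant.

How it is judged:
On the way, in this order (a step that is already met when the one before it is completed fails the run):
1. the case's lid is shut (within 0.05 rad) (value of joint case_lid below 0.05 rad), for 0.2 s.
2. the longer box stands released, squarely on the middle of the shut lid (value of joint case_lid below 0.05 rad and horizontal distance between long_box and case_top below 0.015 m and z of long_box in the frame of case_top between -0.006 and 0.006 m and angle between the y axis of long_box and the y axis of case, either way round below 0.12 rad and angle between long_box's own z axis and vertical below 0.06 rad and linear speed of long_box below 0.03 m/s and contact force between the fingers and long_box below 0.1 N), for 0.3 s.
3. the shorter box stands released, squarely on the middle of the longer box (all of step 2 and horizontal distance between short_box and long_box below 0.01 m and z of short_box in the frame of long_box between 0.034 and 0.046 m and angle between the y axis of short_box and the y axis of long_box, either way round below 0.12 rad and angle between short_box's own z axis and vertical below 0.06 rad and linear speed of short_box below 0.03 m/s and contact force between the fingers and short_box below 0.1 N), for 0.3 s.
At the end, for the whole second after the job is handed in: Lid shut (under 0.05 rad); longer box upright on the lid, centres within 15 mm; shorter box upright on the longer, centres within 10 mm; long sides parallel within 0.12 rad to what each stands on; all released and at rest; case level and within 30 mm of where it stood (all of step 3 and distance of case from where it was at the start of the episode below 0.03 m and angle between case's own z axis and vertical below 0.05 rad); the robot touches nothing.
It fails at once if a parts box is dropped (falls free at over 0.55 m/s, about 15 mm) ((linear speed of long_box above 0.55 m/s and contact force between the fingers and long_box below 0.1 N) or (linear speed of short_box above 0.55 m/s and contact force between the fingers and short_box below 0.1 N)).
It fails at once if the case is shoved or lifted more than 30 mm (distance of case from where it was at the start of the episode above 0.03 m).
It fails at once if a bystander is disturbed (moved more than 25 mm or tipped) (distance of any of meter, cooler, flux_bottle, magnifier from where it was at the start of the episode above 0.025 m or angle between any of meter, cooler, flux_bottle, magnifier's own z axis and vertical above 0.3 rad).
It also fails if it takes over 64 s, if anything falls off the work surface, if the arm or the gripper's body presses on something with over 40 N, if the wrist force passes 120 N, or if a joint passes its speed limit or range.

ROBOT

A 6-joint arm with a two-finger parallel gripper is mounted at the origin on the work surface. World frame = base frame: x ahead of the robot, y to its left, z up, the work surface at z = 0. Lengths are in m, angles in rad, forces in N, time in s.
With the tool pointing down it reaches from about 0.35 to 0.975 m from the base axis. Payload 4.9 kg.
Tool frame: the origin (TCP) lies on the centre line of the jaws, within the pads' length; the fingertips stand 14 mm ahead of it and the grasp point (between the pads) lies 5 mm behind it; y points along the fingers, z is the direction in which the jaws open and shut, and the axes are right-handed (so a half turn about y gives the same grasp; the last joint's range is limited). The gripper opens to 85 mm and grips with 20 to 120 N. Pads are 22 mm wide; open, the fingers measure 114 mm over their backs; the gripper's body (76 mm by 85 mm) begins 54 mm behind the grasp point. The pads swing forward as they close: fully open they stand 13 mm farther back than shut.
Start: joints at [1.017, 0.053, 1.613, -0, 1.476, -0.119], TCP at [0.263, 0.567, 0.245] pointing down, gripper open.
Joint ranges: [-3.01, 3.01], [-1.01, 2.22], [0.06, 2.58], [-1.02, 4.17], [0.09, 2.62], [-3.14, 3.14]. Speed limits (rad/s): [2.57, 2.57, 3.14, 3.14, 3.14, 3.14].

INTERFACE

Orientations are given as a rotation vector (axis times angle).
In Python, from station import ctrl gives the robot as it stands.
- The arm moves only by the tool servo_tool, never from a script. Its arguments are lists of equal length, an entry for each row: "delta_pos": the shift along the tool's x, y, z in m, a list of three; "dr": the turn, a rotation vector about the tool's x, y, z in degrees, a list of three; "grip": the opening, from 0 (shut) to 1 (fully open). In form: {"delta_pos": [[x, y, z], ...], "dr": [[rx, ry, rz], ...], "grip": [grip, ...]}. A call has 1 to 5 rows; each row shifts and turns the pose as measured when the row begins, along the tool's axes as they then stand; what a row does not reach is not made up. A row lasts 1/8 s, in which the tool goes at most 62.5 mm and 10.7 degrees, less where a joint would pass 70% of its speed; a pose out of reach is approached as far as the arm can. A call is refused whole if a number of a shift passes 0.0625 or a number of a turn 10.7, either way. A call with a gripper value outside its range is refused whole. The fingers move at their own pace and stop on an object; "grip_force" is the grip in N (left out, the last holds). Time passes only in rows, so rows that do not move let the fingers close. It gives the time, the measured TCP pose, the force and the opening at its end, in the units of the state.
- ctrl.get_obs(): the state, without advancing time (a new reading comes with each control period).
- ctrl.get_image(name): name is "scene" or "top" or "wrist"; returns the picture (480x640x3 uint8, red, green, blue); there is no depth.
- ctrl.camera_params(name): a dict with "fovy" (degrees; the focal length in pixels is half the picture's height over the tangent of half this angle, whatever the lens; pixels are square), "cx", "cy" (the principal point, pixels), "k1" (the pictures are not rectified: a ray, as slopes to the right and down, at radius r is drawn at 1 + k1 r^2 times it, then the intrinsics apply), "eye" and "rotation" of the camera in the world. Camera axes: x right, y down, z forward; pixel columns grow to the right and rows downward; lengths in m; the calibration is good to about 2 mm. A picture is of the moment at which its call begins: read the wrist's pose just before it. camera_params takes no time and is no camera call; for the wrist camera it gives the pose at the moment of the call.
- ctrl.finish_job(): hands the job in, once; it reports no verdict.
Trained networks look in the newest picture that a camera, given by its name, has taken for a name from the list of things; names that differ only in an ending like _2 or _b are one class to them, and where a whole thing is asked for, a point or a joint stands for the part that bears it (a point fixed in the world has none). Each returns a list of dicts, best first, with "score" (0 to 1); they miss things now and then, are a little off and sometimes report something else, mostly with a low value. They report only what shows in the picture. A call takes as long as a camera call. They do not tell look-alikes from the thing itself.
- ctrl.masks_of(camera, label): "pixels" (480x640 bool, what is visible of it) and "extent" ([left, top, right, bottom] in pixels, round what is visible of it).
The state is a dict: "t": time; "q": joint angles; "dq": joint speeds; "effort": joint torques, N m; "tool_pos": TCP position; "tool_rot": TCP orientation; "contact_force": force on the tool from outside, world axes, zero at the start; "wrist_torque": the same for the moment, N m; "opening": finger opening in m.
Only numpy, scipy, OpenCV 4.12 (cv2) and the standard library are available. Lean on these libraries where they do the work, as an engineer would, in place of code of your own. Each camera call takes 0.05 s, during which the arm holds its last target.

## Working session

There is one attempt and no reset: what is moved stays moved. The work goes in short steps, Python scripts to look and compute and a tool call to move; the robot and the scene stay as the last step left them, time stands still between calls to the robot, and variables do not carry over. Pictures are saved under pics/ and viewed, and the job is handed in when it is done.

Besides the shell and the picture viewer there is one more tool, called after "Request:" in YAML: its name, and indented under it one key for each argument. servo_tool: Moves the arm, as the interface text tells. Its arguments: {"type":"object","properties":{"delta_pos":{"type":"array","items":{"type":"array","items":{"type":"number"}}},"dr":{"type":"array","items":{"type":"array","items":{"type":"number"}}},"grip":{"type":"array","items":{"type":"number"}},"grip_force":{"type":"number"}},"required":["delta_pos","dr","grip"]}

```bash
ls; mkdir -p pics
cat > h.py <<'E'
import numpy as np, cv2
from station import ctrl
def K(cam):
    p=ctrl.camera_params(cam); f=240/np.tan(np.radians(p['fovy'])/2)
    return p,f
def snap(cam,name):
    im=ctrl.get_image(cam); cv2.imwrite(f'pics/{name}.png',im[:,:,::-1]); return im
def ray(cam,uv,p=None):
    if p is None: p=ctrl.camera_params(cam)
    f=240/np.tan(np.radians(p['fovy'])/2)
    d=(np.atleast_2d(uv).astype(float)-[p['cx'],p['cy']])/f
    s=d.copy()
    for _ in range(20): s=d/(1+p['k1']*(s**2).sum(1,keepdims=True))
    v=np.c_[s,np.ones(len(s))]@np.array(p['rotation']).T
    return np.array(p['eye']),v
def onz(cam,uv,z,p=None):
    e,v=ray(cam,uv,p); return e+v*((z-e[2])/v[:,2:3])
def proj(cam,X,p=None):
    if p is None: p=ctrl.camera_params(cam)
    f=240/np.tan(np.radians(p['fovy'])/2)
    c=(np.atleast_2d(X)-np.array(p['eye']))@np.array(p['rotation'])
    s=c[:,:2]/c[:,2:]; s=s*(1+p['k1']*(s**2).sum(1,keepdims=True))
    return s*f+[p['cx'],p['cy']]
E
python3 - <<'E'
from h import *
np.set_printoptions(precision=4,suppress=True)
for c in ('scene','top','wrist'):
    snap(c,c+'0'); print(c,ctrl.camera_params(c))
print(ctrl.get_obs())
for c in ('scene','top'):
  for l in ('case','case_lid','long_box','short_box','meter','cooler','flux_bottle','magnifier'):
    print(c,l,[(round(m['score'],2),m['extent']) for m in ctrl.masks_of(c,l)])
E
```

```text
pics
scene {'fovy': 54.340254170153344, 'cx': 320.2792426276743, 'cy': 245.86319900599574, 'k1': -0.06135112040796856, 'eye': array([ 1.2274, -0.4845,  0.7123]), 'rotation': array([-2.0236, -1.0141,  0.5194])}
top {'fovy': 54.64991140499663, 'cx': 317.2676688354781, 'cy': 242.77162535502472, 'k1': -0.09196935439244748, 'eye': array([0.4758, 0.0366, 0.9602]), 'rotation': array([-2.1858,  2.1936, -0.1017])}
wrist {'fovy': 71.49995088093264, 'cx': 319.5981081029131, 'cy': 235.80996551852354, 'k1': -0.0547771768346875, 'eye': array([0.1949, 0.5982, 0.3724]), 'rotation': array([2.428 , 1.5504, 0.2297])}
{'t': 0.15, 'q': array([ 1.017 ,  0.0533,  1.614 ,  0.    ,  1.476 , -0.119 ]), 'dq': array([-0.0011, -0.0024, -0.0048, -0.0011,  0.0024,  0.0005]), 'effort': array([  0.0002, -39.4239, -37.0724,  -0.0001,   0.0046,  -0.    ]), 'tool_pos': array([0.263 , 0.5664, 0.2443]), 'tool_rot': array([-1.5453,  0.3415, -0.3406]), 'contact_force': array([-0.3759,  0.113 ,  0.0336]), 'wrist_torque': array([ 0.0653, -0.0209,  0.0016]), 'opening': 0.08492842015246235}
scene case [(0.96, [264.1, 206.9, 36
[... 253 characters left out ...]
cene meter [(0.79, [230.6, 354.2, 321.2, 419.1])]
scene cooler [(0.59, [445.0, 229.3, 494.3, 275.1])]
scene flux_bottle [(0.63, [420.5, 256.8, 441.0, 303.7])]
scene magnifier [(0.64, [341.2, 318.2, 399.5, 396.2])]
top case [(0.78, [266.6, 207.3, 386.3, 317.3])]
top case_lid [(0.77, [276.2, 208.1, 387.2, 250.8]), (0.16, [238.8, 126.6, 261.3, 155.4])]
top long_box [(0.58, [154.0, 260.3, 234.7, 309.2])]
top short_box [(0.87, [438.0, 343.7, 496.6, 393.5]), (0.71, [432.8, 261.2, 488.9, 310.7])]
top meter [(0.74, [407.1, 117.2, 480.8, 168.6])]
top cooler [(0.96, [136.2, 124.1, 208.4, 191.2])]
top flux_bottle [(0.78, [240.6, 125.4, 262.5, 156.0])]
top magnifier [(0.75, [324.1, 83.7, 366.5, 164.0])]
```

```bash
sed -i "s/np.array(p\['rotation'\])/R(p)/" h.py
cat >> h.py <<'E'
from scipy.spatial.transform import Rotation as Ro
def R(p): return Ro.from_rotvec(p['rotation']).as_matrix()
E
grep -n "R(p)" h.py
```

```text
14:    v=np.c_[s,np.ones(len(s))]@R(p).T
21:    c=(np.atleast_2d(X)-np.array(p['eye']))@R(p)
25:def R(p): return Ro.from_rotvec(p['rotation']).as_matrix()
```

View pics/top0.png

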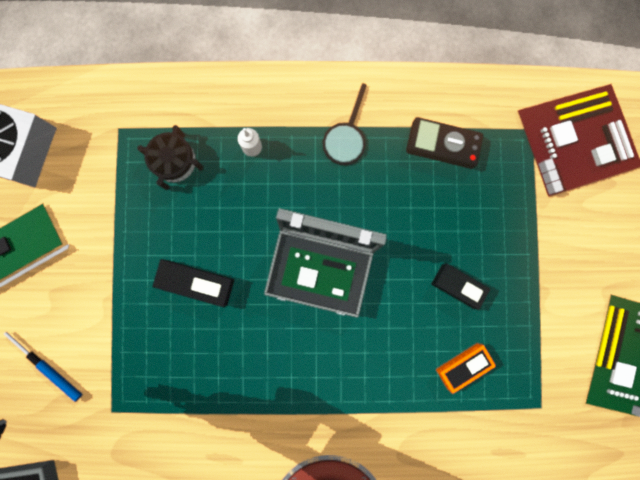

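View pics/scene0.png

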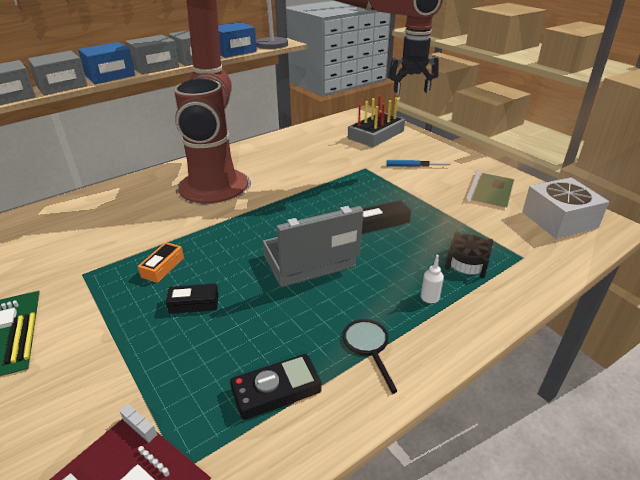

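View pics/wrist0.png

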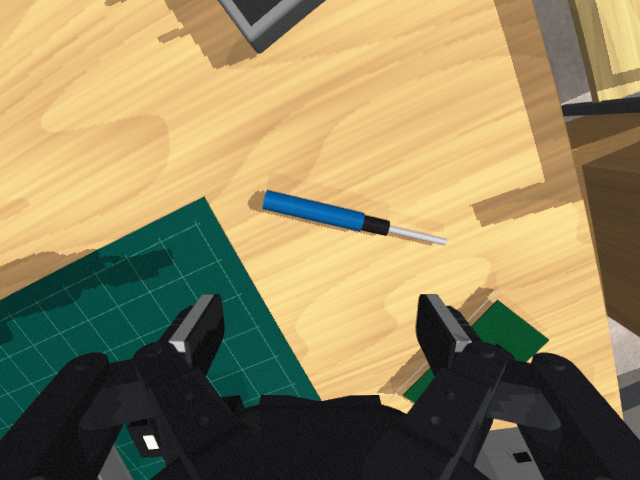

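```bash
cat > fit.py <<'E'
from h import *
from scipy.optimize import minimize
def boxpts(lx,ly,z0,z1): return np.array([[x,y,z] for x in(-lx/2,lx/2) for y in(-ly/2,ly/2) for z in(z0,z1)])
def place(P,x,y,yaw): 
    c,s=np.cos(yaw),np.sin(yaw); return P@np.array([[c,s,0],[-s,c,0],[0,0,1]])+[x,y,0]
def casehulls(v):
    x,y,w,a=v
    body=boxpts(.13,.19,0,.046)
    L=boxpts(.13,.19,0,.018); L[:,0]-=.065
    c,s=np.cos(a),np.sin(a)
    # lid angle a about +y: direction (-1,0)->(-c,+s); outer (0,1)->(s,c)
    X=L[:,0]*c+L[:,2]*s; Z=-L[:,0]*s+L[:,2]*c
    lid=np.c_[X+.065,L[:,1],Z+.046]
    return [place(body,x,y,w),place(lid,x,y,w)]
def sil(hulls,cam,p):
    im=np.zeros((480*4,640*4),np.uint8)
    for h in hulls:
        q=cv2.convexHull(((proj(cam,h,p)+.5)*4).astype(np.float32)).astype(np.int32)
        cv2.fillConvexPoly(im,q,1)
    return cv2.resize(im.astype(np.float32),(640,480),interpolation=cv2.INTER_AREA)
def fit(fn,v0,masks,sc):
    ps={c:ctrl.camera_params(c) for c in masks}
    def cost(u):
        v=np.array(v0)+u*sc
        t=0
        for c,m in masks.items():
            s=sil(fn(v),c,ps[c]); t+=1-np.minimum(s,m).sum()/np.maximum(s,m).sum()
        return t
    best=None
    for k in range(3):
        n=len(v0); S=np.zeros((n+1,n)); 
        base=np.zeros(n) if best is None else best.x
        S[:]=base
        for i in range(n): S[i+1,i]+=(-1)**k*1.0/(k+1)
        r=minimize(cost,base,method='Nelder-Mead',options=dict(initial_simplex=S,maxiter=300,xatol=.01,fatol=1e-4))
        if best is None or r.fun<best.fun: best=r
    return np.array(v0)+best.x*sc,best.fun
E
cat > f1.py <<'E'
from fit import *
np.set_printoptions(precision=4,suppress=True)
for c in ('scene','top'): ctrl.get_image(c)
M={c:{l:ctrl.masks_of(c,l) for l in('case','long_box','short_box')} for c in('scene','top')}
pk=lambda c,l,i=0:M[c][l][i]['pixels'].astype(np.float32)
def pick_short(c):
    b=None
    im=ctrl.get_image(c)
    for m in M[c]['short_box']:
        px=im[m['pixels']].astype(float); r=(px[:,0]-px[:,2]).mean()
        print(c,'short',m['score'],m['extent'],'R-B',r)
        if b is None or r<b[0]: b=(r,m)
    return b[1]['pixels'].astype(np.float32)
for l,dim in(('long_box',(.058,.15,.04)),('short_box',(.05,.104,.036))):
    ms={c:(pk(c,l) if l=='long_box' else pick_short(c)) for c in M}
    ys,xs=np.nonzero(ms['top']); ctr=onz('top',[[xs.mean(),ys.mean()]],dim[2]*.8)[0]
    fn=lambda v:[place(boxpts(dim[0],dim[1],0,dim[2]),*v)]
    for sel in(('top',),('top','scene'))if l=='short_box' else (('top',),):
      bb=min((fit(fn,[ctr[0],ctr[1],w],{c:ms[c] for c in sel},np.array([.01,.01,.15])) for w in(-.6,-.2,.2,.6)),key=lambda r:r[1])
      print(l,sel,bb)
ys,xs=np.nonzero(pk('top','case')); ctr=onz('top',[[xs.mean(),ys.mean()]],.05)[0]
for sel in(('top',),('top','scene')):
    bb=min((fit(casehulls,[ctr[0]-.02,ctr[1],w,1.55],{c:pk(c,'case') for c in sel},np.array([.01,.01,.1,.1])) for w in(-.2,.2)),key=lambda r:r[1])
    print('case',sel,bb)
im=cv2.imread('pics/top0.png'); 
for h in casehulls(bb[0]):
    for q in proj('top',h): cv2.circle(im,tuple(q.round().astype(int).tolist()),2,(0,0,255),-1)
im2=cv2.imread('pics/scene0.png')
for h in casehulls(bb[0]):
    for q in proj('scene',h): cv2.circle(im2,tuple(q.round().astype(int).tolist()),2,(0,0,255),-1)
o=np.hstack([cv2.resize(im[180:340,230:430],None,fx=2,fy=2),cv2.resize(im2[180:340,230:430],None,fx=2,fy=2)]); cv2.imwrite('pics/ov.png',o)
for l,z in(('meter',.04),('cooler',.05),('flux_bottle',.06),('magnifier',.01)):
    m=ctrl.masks_of('top',l)
    if m: e=m[0]['extent']; print(l,onz('top',[[e[0],e[1]],[e[2],e[3]]],z))
E
python3 f1.py
```

```text
long_box ('top',) (array([ 0.4681,  0.2722, -0.2686]), np.float64(0.03692984580993652))
scene short 0.69 [168.3, 286.6, 216.3, 313.3] R-B 0.601177336276674
scene short 0.62 [138.6, 243.3, 181.1, 281.1] R-B 98.76470588235294
top short 0.94 [431.8, 262.1, 489.2, 311.4] R-B -3.4140570633263745
top short 0.86 [438.5, 345.4, 496.5, 393.9] R-B 112.265899864682
top short 0.45 [406.4, 117.8, 483.2, 168.3] R-B 22.658148148148147
short_box ('top',) (array([ 0.4583, -0.2699, -0.5362]), np.float64(0.045593976974487305))
short_box ('top', 'scene') (array([ 0.4589, -0.2704, -0.529 ]), np.float64(0.12397420406341553))
case ('top',) (array([ 0.4861,  0.0198, -0.2437,  1.629 ]), np.float64(0.013505935668945312))
case ('top', 'scene') (array([ 0.4865,  0.0204, -0.2426,  1.6288]), np.float64(0.04297220706939697))
meter [[ 0.8064 -0.1564  0.04  ]
 [ 0.7021 -0.3197  0.04  ]]
cooler [[0.7891 0.3876 0.05  ]
 [0.6511 0.2457 0.05  ]]
flux_bottle [[0.7751 0.1731 0.06  ]
 [0.7153 0.1344 0.06  ]]
magnifier [[ 0.8931  0.0011  0.01  ]
 [ 0.705  -0.0854  0.01  ]]
```

View pics/ov.png

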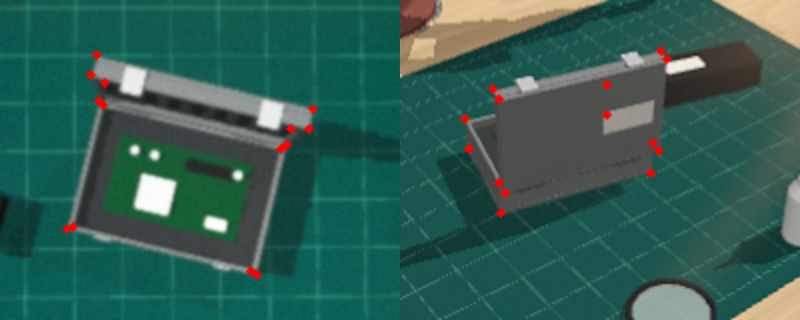

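```bash
cat > st.py <<'E'
from h import *
np.set_printoptions(precision=4,suppress=True)
def tool(): 
    o=ctrl.get_obs(); return o,np.array(o['tool_pos']),Ro.from_rotvec(o['tool_rot']).as_matrix()
def target(Rt_yaw):
    """tool y down; z axis (opening dir) at world heading yaw"""
    z=np.array([np.cos(Rt_yaw),np.sin(Rt_yaw),0]); y=np.array([0,0,-1.]); x=np.cross(y,z)
    return np.c_[x,y,z]
def delta(pos,yaw):
    o,p,Rm=tool()
    best=min((Ro.from_matrix(Rm.T@target(yaw+k)).as_rotvec(degrees=True) for k in(0,np.pi)),key=np.linalg.norm)
    print('t',round(o['t'],2),'pos',p,'open',o['opening'],'q',o['q'],'F',o['contact_force'])
    print('tool axes (cols)\n',Rm)
    print('delta in tool',Rm.T@(np.array(pos)-p),'turn deg',best)
    print('level tool: x heading',Rm[:,0])
E
python3 - <<'E'
from st import *
yaw=-.2426
c,s=np.cos(yaw),np.sin(yaw)
# behind lid: opening direction along case y
Ry=np.array([[c,-s],[s,c]])
for off in((.065+.06,0),):
    P=np.array([.4865,.0204])+Ry@off; print(P)
delta([P[0],P[1],.25],yaw+np.pi/2)
E
```

```text
[ 0.6078 -0.0096]
t 1.65 pos [0.2633 0.5668 0.2453] open 0.08536846071148704 q [ 1.017   0.0527  1.6129  0.      1.476  -0.119 ] F [ 0.3643 -0.0727 -0.3295]
tool axes (cols)
 [[ 0.907   0.      0.4212]
 [-0.4212  0.      0.907 ]
 [ 0.     -1.      0.    ]]
delta in tool [ 0.5553 -0.0047 -0.3777] turn deg [ -0.0023 -11.0096   0.0005]
level tool: x heading [ 0.907  -0.4212  0.    ]
```

Request:
servo_tool:
  delta_pos:
    - [0.05,0,-0.034]
    - [0.05,0,-0.034]
    - [0.05,0,-0.034]
    - [0.05,0,-0.034]
    - [0.05,0,-0.034]
  dr:
    - [0,0,0]
    - [0,0,0]
    - [0,0,0]
    - [0,0,0]
    - [0,0,0]
  grip: [0,0,0,0,0]

```text
t: 2.28
tool_pos: [0.4212, 0.3039, 0.2457]
tool_rot: [-1.543, 0.332, -0.336]
contact_force: [1.1, 0.2, 0.2]
opening: 0.0004
```

Request:
servo_tool:
  delta_pos:
    - [0.05,0,-0.034]
    - [0.05,0,-0.034]
    - [0.05,0,-0.034]
    - [0.05,0,-0.034]
    - [0.02,0,-0.012]
  dr:
    - [0,0,0]
    - [0,0,0]
    - [0,0,0]
    - [0,0,0]
    - [0,-10.7,0]
  grip: [0,0,0,0,0]

```text
t: 2.9
tool_pos: [0.5649, 0.0678, 0.2474]
tool_rot: [-1.559, 0.181, -0.192]
contact_force: [0.2, 0.7, -0.5]
opening: -0.0
```

Run:
```python
from st import *
delta([.6078,-.0096,.164],-.2426+np.pi/2)
```

```text
t 2.9 pos [0.5649 0.0678 0.2474] open -4.096902252581193e-05 q [-0.0125 -0.0863  1.7468  0.0026  1.4742 -1.346 ] F [ 0.2053  0.6791 -0.4767]
tool axes (cols)
 [[ 0.9719  0.0069  0.2354]
 [-0.2354  0.0025  0.9719]
 [ 0.0061 -1.      0.0041]]
delta in tool [ 0.0595  0.0835 -0.0655] turn deg [-0.2355  0.2849  0.3498]
level tool: x heading [ 0.9719 -0.2354  0.0061]
```

Request:
servo_tool:
  delta_pos:
    - [0.045,0,-0.04]
    - [0.015,0,-0.025]
    - [0,0.045,0]
    - [0,0.04,0]
    - [0,0,0]
  dr:
    - [0,0,0]
    - [0,0,0]
    - [0,0,0]
    - [0,0,0]
    - [0,0.3,0.3]
  grip: [0,0,0,0,0]

```text
t: 3.52
tool_pos: [0.6115, -0.0145, 0.1622]
tool_rot: [-1.558, 0.19, -0.197]
contact_force: [-0.8, 0.7, -0.3]
opening: -0.0002
```

Run:
```python
from st import *
delta([.6078,-.0096,.164],-.2426+np.pi/2)
# TCP path in case frame relative to case origin, for contact at r, front half-thickness .011
prev=None
for th in (1.63,1.45,1.25,1.05,.85,.65,.45,.3,.15,0.0):
    r=.105
    x=.065-r*np.cos(th)+.018*np.sin(th)+.011*np.sin(th); z=.046+r*np.sin(th)+.018*np.cos(th)+.014
    print(th,round(x,4),round(z,4), None if prev is None else (round(x-prev[0],4),round(-(z-prev[1]),4))); prev=(x,z)
o,p,Rm=tool(); c,s=np.cos(-.2426),np.sin(-.2426)
d=p[:2]-[.4865,.0204]; print('tcp in case frame',d@np.array([[c,-s],[s,c]]))
snap('top','t1')
```

```text
t 3.52 pos [ 0.6115 -0.0145  0.1622] open -0.00021882375995853346 q [-0.1473  0.082   1.7241  0.0044  1.3307 -1.4725] F [-0.7777  0.6601 -0.3057]
tool axes (cols)
 [[ 0.9697  0.0054  0.2441]
 [-0.2441  0.0036  0.9697]
 [ 0.0043 -1.      0.0048]]
delta in tool [-0.0048 -0.0018  0.0039] turn deg [-0.2724 -0.2297  0.2496]
level tool: x heading [ 0.9697 -0.2441  0.0043]
1.63 0.1002 0.1638 None
1.45 0.0811 0.1664 (np.float64(-0.019), np.float64(-0.0027))
1.25 0.0594 0.1653 (np.float64(-0.0217), np.float64(0.0011))
1.05 0.0379 0.16 (np.float64(-0.0215), np.float64(0.0053))
0.85 0.0175 0.1508 (np.float64(-0.0204), np.float64(0.0093))
0.65 -0.001 0.1379 (np.float64(-0.0185), np.float64(0.0129))
0.45 -0.0169 0.1219 (np.float64(-0.0159), np.float64(0.016))
0.3 -0.0267 0.1082 (np.float64(-0.0098), np.float64(0.0137))
0.15 -0.0345 0.0935 (np.float64(-0.0077), np.float64(0.0147))
0.0 -0.04 0.078 (np.float64(-0.0055), np.float64(0.0155))
tcp in case frame [ 0.1297 -0.0039]
```

Request:
servo_tool:
  delta_pos:
    - [-0.029,0,0]
    - [-0.02,0,0]
    - [-0.022,0.0,0]
    - [-0.022,0.005,0]
    - [-0.022,0.01,0]
  dr:
    - [0,0,0]
    - [0,0,0]
    - [0,0,0]
    - [0,0,0]
    - [0,0,0]
  grip: [0,0,0,0,0]

```text
t: 4.2
tool_pos: [0.5101, 0.0127, 0.1646]
tool_rot: [-1.56, 0.161, -0.225]
contact_force: [1.6, -0.6, 0.9]
opening: -0.0001
```

Run:
```python
from st import *
o,p,Rm=tool(); c,s=np.cos(-.2426),np.sin(-.2426)
d=p[:2]-[.4865,.0204]; print(p,'tcp in case frame',d@np.array([[c,-s],[s,c]]),o['contact_force'])
snap('scene','s2')
```

```text
[0.5101 0.0127 0.1646] tcp in case frame [ 0.0248 -0.0018] [ 1.6235 -0.6075  0.9309]
```

View pics/s2.png

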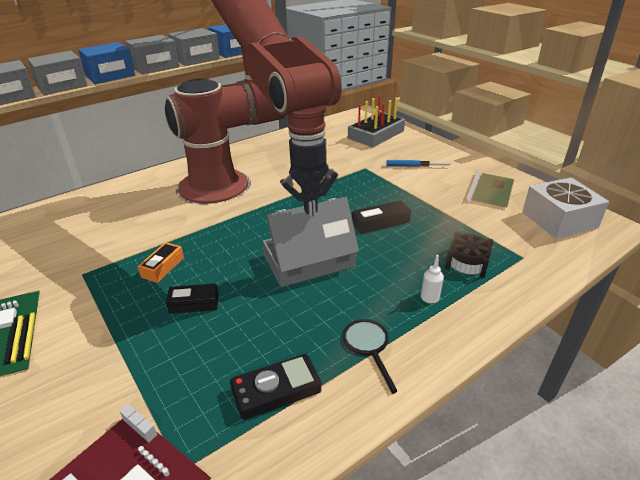

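Request:
servo_tool:
  delta_pos:
    - [-0.02,0.02,0]
    - [-0.016,0.02,0]
    - [-0.014,0.02,0]
    - [-0.008,0.016,0]
    - [-0.004,0.014,0]
  dr:
    - [0,0,0]
    - [0,0,0]
    - [0,0,0]
    - [0,0,0]
    - [0,0,0]
  grip: [0,0,0,0,0]

```text
t: 4.88
tool_pos: [0.4603, 0.0281, 0.0831]
tool_rot: [-1.559, 0.143, -0.24]
contact_force: [-0.4, -0.4, 0.9]
opening: 0.0001
```

```bash
cat > cf.py <<'E'
from st import *
o,p,Rm=tool(); c,s=np.cos(-.2426),np.sin(-.2426)
d=p[:2]-[.4865,.0204]; print(p,'tcp in case frame',d@np.array([[c,-s],[s,c]]),o['contact_force'])
print(Rm)
E
python3 cf.py
```

```text
[0.4603 0.0281 0.0831] tcp in case frame [-0.0273  0.0012] [-0.4478 -0.3857  0.8547]
[[ 0.9686  0.0615  0.241 ]
 [-0.2412 -0.0046  0.9705]
 [ 0.0607 -0.9981  0.0104]]
```

Nearly shut (top face expects TCP about 0.078). Press down gently.

Request:
servo_tool:
  delta_pos:
    - [-0.012,0.004,0]
    - [0,0.005,0]
    - [0,0.005,0]
  dr:
    - [0,0,1.7]
    - [0,0,1.7]
    - [0,0,0]
  grip: [0,0,0]

```text
t: 5.25
tool_pos: [0.4493, 0.0312, 0.0776]
tool_rot: [-1.553, 0.198, -0.182]
contact_force: [-21.9, 0.3, 36.8]
opening: 0.0003
```

```bash
python3 cf.py; python3 -c "
from h import *
snap('scene','s3')"
```

```text
[0.4493 0.0312 0.0776] tcp in case frame [-0.0387  0.0015] [-21.907    0.2696  36.8164]
[[ 0.9707 -0.0087  0.24  ]
 [-0.2399  0.0106  0.9708]
 [-0.011  -0.9999  0.0082]]
```

View pics/s3.png

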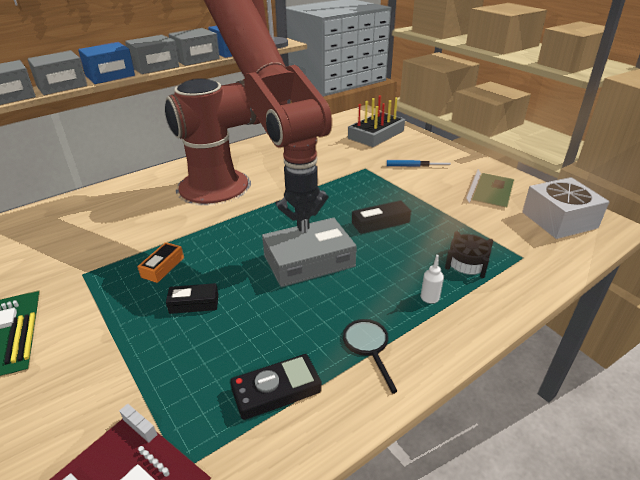

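Request:
servo_tool:
  delta_pos:
    - [0,-0.02,0]
    - [0,-0.05,0]
    - [0,-0.06,0]
    - [0,0,0]
    - [0,0,0]
  dr:
    - [0,0,0]
    - [0,10.5,0]
    - [0,10.5,0]
    - [0,10.5,0]
    - [0,10.5,0]
  grip: [0,0,0,0.5,1]

```text
t: 5.92
tool_pos: [0.4516, 0.0299, 0.2154]
tool_rot: [-1.422, 0.785, -0.763]
contact_force: [-0.0, 0.5, -0.1]
opening: 0.0356
```

Request:
servo_tool:
  delta_pos:
    - [0,0,0]
    - [0,0,0]
    - [0,0,0]
    - [0,0,0]
    - [0,0,0]
  dr:
    - [0,10.5,0]
    - [0,10.5,0]
    - [0,10.5,0]
    - [0,10.5,0]
    - [0,9,0]
  grip: [1,1,1,1,1]

```text
t: 6.55
tool_pos: [0.4525, 0.0301, 0.2178]
tool_rot: [-1.032, 1.468, -1.437]
contact_force: [-0.1, -0.8, 0.4]
opening: 0.0855
```

Run:
```python
from st import *
delta([.4681,.2722,.2],-.2686)
```

```text
t 6.55 pos [0.4525 0.0301 0.2178] open 0.08548472467547102 q [-0.1054 -0.3537  2.0222  0.0127  1.4849  0.229 ] F [-0.0746 -0.7742  0.3719]
tool axes (cols)
 [[-0.3294 -0.0105  0.9441]
 [-0.9441  0.0139 -0.3292]
 [-0.0096 -0.9998 -0.0145]]
delta in tool [-0.2335  0.021  -0.0647] turn deg [ 0.8105 -3.8381 -0.5805]
level tool: x heading [-0.3294 -0.9441 -0.0096]
```

Request:
servo_tool:
  delta_pos:
    - [-0.058,0.005,-0.016]
    - [-0.058,0.005,-0.016]
    - [-0.058,0.005,-0.016]
    - [-0.058,0.005,-0.016]
    - [0,0,0]
  dr:
    - [0,0,0]
    - [0,0,0]
    - [0,0,0]
    - [0,0,0]
    - [0.8,-3.8,-0.6]
  grip: [1,1,1,1,1]

```text
t: 7.18
tool_pos: [0.4713, 0.2766, 0.2023]
tool_rot: [-1.067, 1.408, -1.409]
contact_force: [-0.8, 0.1, -0.5]
opening: 0.0852
```

```bash
cat > wl.py <<'E'
import sys
from fit import *
from st import delta
np.set_printoptions(precision=4,suppress=True)
# usage: label x y yaw zTarget
l,x,y,w,zt=sys.argv[1],*map(float,sys.argv[2:6])
d={'long_box':(.058,.15,.04),'short_box':(.05,.104,.036)}[l]
p=ctrl.camera_params('wrist'); im=snap('wrist',sys.argv[6])
ms=ctrl.masks_of('wrist',l); print([(m['score'],m['extent'],im[m['pixels']].mean(0)) for m in ms])
q=proj('wrist',place(boxpts(d[0],d[1],0,d[2]),x,y,w),p); v=cv2.imread(f'pics/{sys.argv[6]}.png')
for a in q: cv2.circle(v,tuple(a.round().astype(int).tolist()),3,(0,0,255),-1)
cv2.imwrite(f'pics/{sys.argv[6]}.png',v)
if ms:
    m=ms[0]['pixels']; r=fit(lambda v:[place(boxpts(d[0],d[1],0,d[2]),*v)],[x,y,w],{'wrist':m.astype(np.float32)},np.array([.005,.005,.08])); print(r)
delta([x,y,zt],w)
E
python3 wl.py long_box .4681 .2722 -.2686 .02 w2
```

```text
[]
t 7.28 pos [0.4715 0.2747 0.2027] open 0.08490546698805408 q [ 0.3914 -0.1072  1.8416 -0.0006  1.4069  0.6703] F [-0.1586 -0.3477 -0.3025]
tool axes (cols)
 [[-0.2752  0.0005  0.9614]
 [-0.9614 -0.0004 -0.2752]
 [ 0.0003 -1.      0.0006]]
delta in tool [ 0.0033  0.1827 -0.0027] turn deg [-0.0325 -0.5832  0.0174]
level tool: x heading [-0.2752 -0.9614  0.0003]
```

View pics/w2.png

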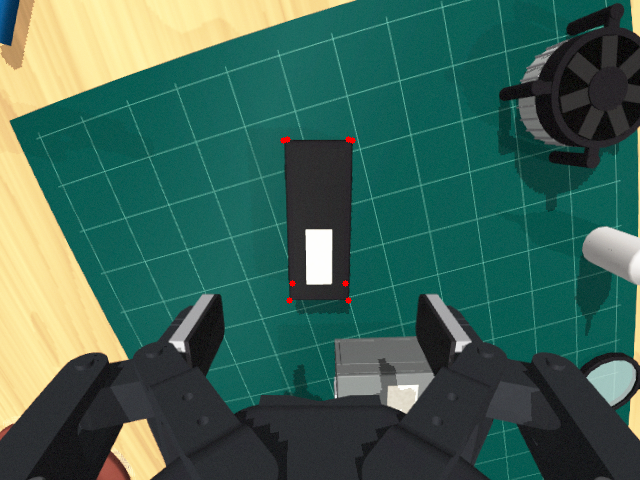

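Request:
servo_tool:
  delta_pos:
    - [0.003,0.05,-0.003]
    - [0,0.05,0]
    - [0,0.05,0]
    - [0,0.03,0]
    - [0,0.002,0]
  dr:
    - [0,-0.6,0]
    - [0,0,0]
    - [0,0,0]
    - [0,0,0]
    - [0,0,0]
  grip: [1,1,1,1,1]

```text
t: 7.9
tool_pos: [0.4712, 0.2704, 0.0194]
tool_rot: [-1.059, 1.411, -1.411]
contact_force: [-0.5, -0.2, 0.4]
opening: 0.0854
```

Run:
```python
from st import *
delta([.4681,.2722,.02],-.2686)
```

```text
t 7.9 pos [0.4712 0.2704 0.0194] open 0.08539362009158531 q [0.3835 0.1126 1.959  0.0011 1.0655 0.6628] F [-0.5081 -0.1928  0.3534]
tool axes (cols)
 [[-0.2761  0.0038  0.9611]
 [-0.9611  0.0025 -0.2761]
 [-0.0035 -1.      0.003 ]]
delta in tool [-0.0009 -0.0006 -0.0035] turn deg [-0.1718 -0.6374 -0.1993]
level tool: x heading [-0.2761 -0.9611 -0.0035]
```

Request:
servo_tool:
  delta_pos:
    - [-0.001,0,-0.004]
    - [0,0,0]
    - [0,0,0]
    - [0,0,0]
  dr:
    - [0,-0.6,0]
    - [0,0,0]
    - [0,0,0]
    - [0,0,0]
  grip: [1,0.6,0.4,0.4]
  grip_force: 40

```text
t: 8.4
tool_pos: [0.4709, 0.2733, 0.0248]
tool_rot: [-1.056, 1.401, -1.405]
contact_force: [-1.0, -1.1, -2.8]
opening: 0.0574
```

Run:
```python
from st import *
delta([.4681,.2722,.02],-.2686)
```

```text
t 8.4 pos [0.4709 0.2733 0.0248] open 0.05739355340820305 q [0.3886 0.1016 1.96   0.0014 1.0676 0.6588] F [-1.0304 -1.1418 -2.765 ]
tool axes (cols)
 [[-0.2675  0.011   0.9635]
 [-0.9635  0.0059 -0.2675]
 [-0.0086 -0.9999  0.009 ]]
delta in tool [ 0.0019  0.0048 -0.0024] turn deg [-0.5168 -0.1271 -0.4915]
level tool: x heading [-0.2675 -0.9635 -0.0086]
```

Request:
servo_tool:
  delta_pos:
    - [0,-0.02,0]
    - [0,-0.04,0]
    - [0,-0.045,0]
    - [0,-0.045,0]
    - [0,0,0]
  dr:
    - [-0.5,0,-0.5]
    - [0,0,0]
    - [0,0,0]
    - [0,0,0]
    - [0,0,0]
  grip: [0.4,0.4,0.4,0.4,0.4]

```text
t: 9.02
tool_pos: [0.4687, 0.2727, 0.177]
tool_rot: [-1.074, 1.408, -1.406]
contact_force: [1.2, 0.7, -2.1]
opening: 0.0569
```

```bash
cat > f2.py <<'E'
from fit import *
from st import *
np.set_printoptions(precision=4,suppress=True)
for c in('top','scene'): snap(c,c+'3')
def shut(v): return casehulls([v[0],v[1],v[2],0.0])
mt=ctrl.masks_of('top','case'); ms=ctrl.masks_of('scene','case')
print([(m['score'],m['extent']) for m in mt],[(m['score'],m['extent']) for m in ms])
for d in({'top':mt},{'scene':ms},{'top':mt,'scene':ms}):
    if all(d.values()): print(list(d),fit(shut,[.4865,.0204,-.2426],{c:m[0]['pixels'].astype(np.float32) for c,m in d.items()},np.array([.006,.006,.08])))
d=ctrl.masks_of('scene','long_box'); print('lb',[(m['score'],m['extent']) for m in d])
delta([.4865,.0204,.2],-.2426)
E
python3 f2.py
```

```text
[(0.88, [264.9, 226.6, 373.2, 318.3])] [(0.93, [261.9, 220.3, 356.6, 288.6]), (0.45, [165.8, 284.6, 217.2, 313.2])]
['top'] (array([ 0.4868,  0.0193, -0.2455]), np.float64(0.03279578685760498))
['scene'] (array([ 0.4877,  0.0201, -0.2658]), np.float64(0.026409626007080078))
['top', 'scene'] (array([ 0.4874,  0.0198, -0.2463]), np.float64(0.060244739055633545))
lb [(0.91, [352.8, 151.5, 418.8, 182.3])]
t 9.28 pos [0.4648 0.271  0.1694] open 0.05726694103407826 q [ 0.3897 -0.0843  1.8777 -0.0004  1.3667  0.6605] F [ 0.3136 -0.4642 -2.9042]
tool axes (cols)
 [[-0.2673 -0.0171  0.9635]
 [-0.9635 -0.0074 -0.2674]
 [ 0.0117 -0.9998 -0.0145]]
delta in tool [ 0.236  -0.0291  0.0875] turn deg [ 0.8374 -1.6086  0.6598]
level tool: x heading [-0.2673 -0.9635  0.0117]
```

View pics/top3.png

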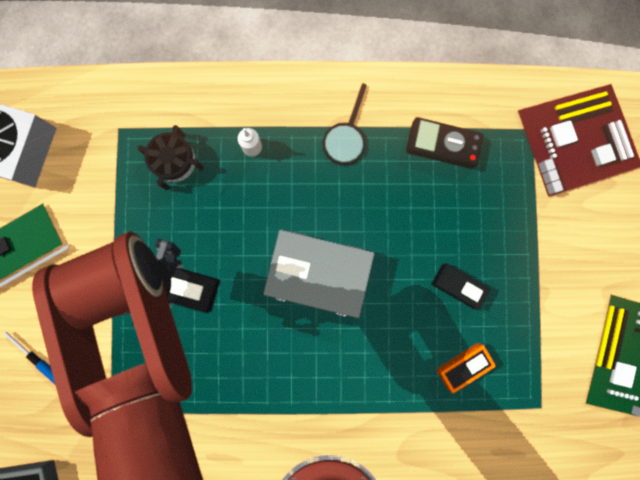

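View pics/scene3.png

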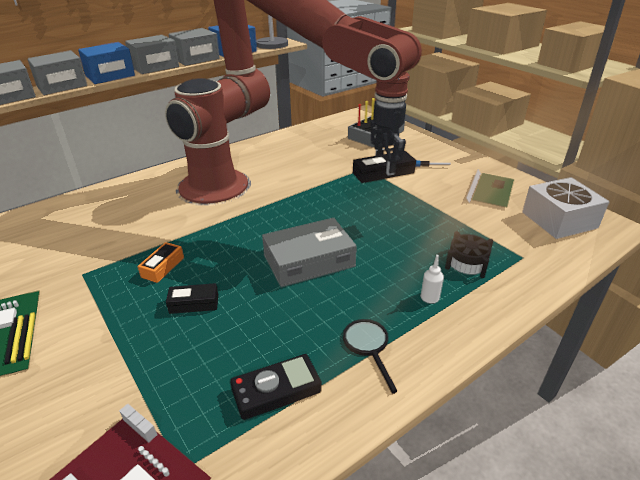

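Request:
servo_tool:
  delta_pos:
    - [0.057,-0.008,0.021]
    - [0.057,-0.008,0.021]
    - [0.057,-0.008,0.021]
    - [0.057,-0.008,0.021]
    - [0.004,0,0.002]
  dr:
    - [0.8,0,0.6]
    - [0,0,0]
    - [0,0,0]
    - [0,0,0]
    - [0,-1.6,0]
  grip: [0.4,0.4,0.4,0.4,0.4]

```text
t: 9.9
tool_pos: [0.4822, 0.0181, 0.1928]
tool_rot: [-1.102, 1.392, -1.379]
contact_force: [0.4, 1.1, -3.0]
opening: 0.0574
```

```bash
cat > d.py <<'E'
import sys
from st import *
delta([float(a) for a in sys.argv[1:4]],float(sys.argv[4]))
E
python3 d.py .4877 .0214 .089 -.246; python3 -c "
from h import *
snap('scene','s4')"
```

```text
t 9.9 pos [0.4822 0.0181 0.1928] open 0.05739812392897854 q [-0.1144 -0.2499  1.9829 -0.0046  1.4236  0.1243] F [ 0.3664  1.1426 -2.9733]
tool axes (cols)
 [[-0.2357 -0.0154  0.9717]
 [-0.9718 -0.0029 -0.2358]
 [ 0.0064 -0.9999 -0.0143]]
delta in tool [-0.0052  0.1037  0.006 ] turn deg [0.8177 0.4593 0.3703]
level tool: x heading [-0.2357 -0.9718  0.0064]
```

View pics/s4.png

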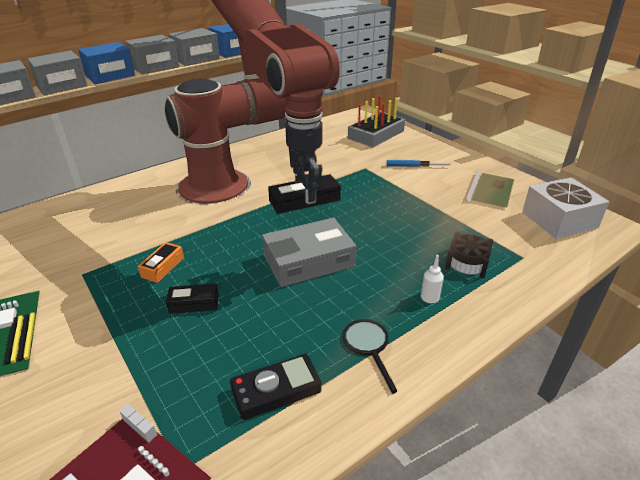

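Request:
servo_tool:
  delta_pos:
    - [-0.005,0.045,0.006]
    - [0,0.04,0]
    - [0,0.01,0]
    - [0,0,0]
  dr:
    - [0.8,0.4,0.4]
    - [0,0,0]
    - [0,0,0]
    - [0,0,0]
  grip: [0.4,0.4,0.4,0.4]

```text
t: 10.45
tool_pos: [0.4861, 0.0234, 0.0913]
tool_rot: [-1.088, 1.393, -1.382]
contact_force: [0.2, -0.4, -2.7]
opening: 0.057
```

```bash
python3 d.py .4877 .0214 .089 -.246
```

```text
t 10.45 pos [0.4861 0.0234 0.0913] open 0.05698671285263844 q [-0.1058 -0.128   2.0583  0.0017  1.2184  0.1378] F [ 0.1949 -0.4001 -2.6771]
tool axes (cols)
 [[-0.2418 -0.0069  0.9703]
 [-0.9703  0.0023 -0.2418]
 [-0.0006 -1.     -0.0073]]
delta in tool [0.0016 0.0022 0.002 ] turn deg [ 0.4163  0.1006 -0.0344]
level tool: x heading [-0.2418 -0.9703 -0.0006]
```

Request:
servo_tool:
  delta_pos:
    - [0.002,0.002,0.002]
    - [0,0.002,0]
  dr:
    - [0.4,0,0]
    - [0,0,0]
  grip: [0.4,0.4]

```text
t: 10.7
tool_pos: [0.4895, 0.0211, 0.0897]
tool_rot: [-1.08, 1.383, -1.388]
contact_force: [-0.4, 0.0, -3.1]
opening: 0.0576
```

Request:
servo_tool:
  delta_pos:
    - [0,0.002,0]
  dr:
    - [0,0,0]
  grip: [0.4]

```text
t: 10.82
tool_pos: [0.4903, 0.021, 0.0888]
tool_rot: [-1.078, 1.381, -1.389]
contact_force: [-0.7, 0.1, -2.6]
opening: 0.0574
```

```bash
python3 d.py .4877 .0214 .084 -.246;python3 -c "
from h import *
im=snap('scene','s5');cv2.imwrite('pics/s5c.png',cv2.resize(im[150:310,230:430,::-1],None,fx=4,fy=3.5,interpolation=2))"
```

```text
t 10.82 pos [0.4903 0.021  0.0888] open 0.05737325722108588 q [-0.1093 -0.1231  2.0586  0.0006  1.1994  0.1341] F [-0.6905  0.0585 -2.6323]
tool axes (cols)
 [[-0.2412  0.0068  0.9705]
 [-0.9705 -0.0002 -0.2412]
 [-0.0014 -1.      0.0066]]
delta in tool [ 0.0002  0.0047 -0.0027] turn deg [-0.3795  0.1391 -0.0834]
level tool: x heading [-0.2412 -0.9705 -0.0014]
```

View pics/s5c.png

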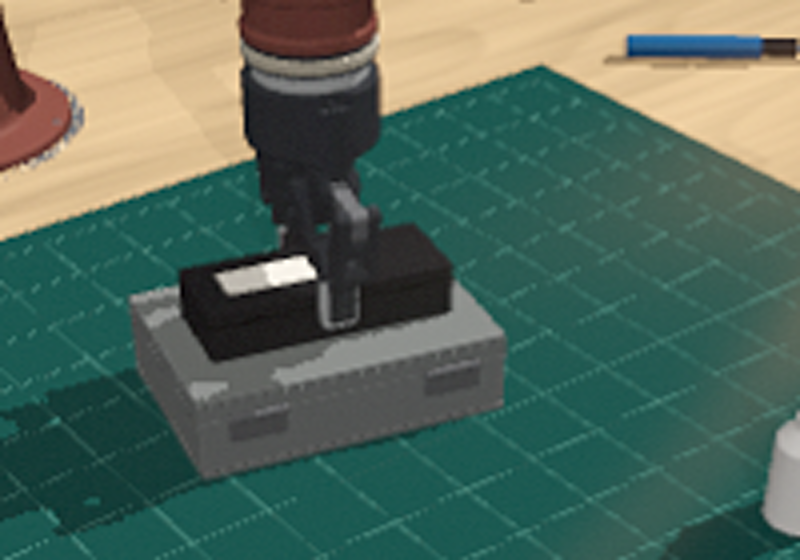

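Request:
servo_tool:
  delta_pos:
    - [0,0.002,-0.003]
    - [0,0.002,0]
  dr:
    - [-0.4,0,0]
    - [0,0,0]
  grip: [0.4,0.4]

```text
t: 11.12
tool_pos: [0.4889, 0.0215, 0.0877]
tool_rot: [-1.081, 1.386, -1.386]
contact_force: [-10.7, -0.4, 15.7]
opening: 0.0568
```

Request:
servo_tool:
  delta_pos:
    - [0,0.003,0]
  dr:
    - [0,0,0]
  grip: [0.4]

```text
t: 11.25
tool_pos: [0.4889, 0.0215, 0.0877]
tool_rot: [-1.083, 1.387, -1.386]
contact_force: [-14.3, 0.0, 21.6]
opening: 0.0571
```

```bash
python3 d.py .4877 .0214 .084 -.246
```

```text
t 11.25 pos [0.4889 0.0215 0.0877] open 0.05713654578385805 q [-0.1091 -0.1208  2.0584  0.0015  1.2038  0.1342] F [-14.3494   0.0356  21.5742]
tool axes (cols)
 [[-0.2415  0.0004  0.9704]
 [-0.9704  0.0014 -0.2415]
 [-0.0015 -1.      0.0001]]
delta in tool [ 0.0004  0.0037 -0.0012] turn deg [-0.0028  0.1185 -0.0838]
level tool: x heading [-0.2415 -0.9704 -0.0015]
```

Request:
servo_tool:
  delta_pos:
    - [0,0,0]
    - [0,0,0]
    - [0,0,0]
  dr:
    - [0,0,0]
    - [0,0,0]
    - [0,0,0]
  grip: [0.75,1,1]

```text
t: 11.62
tool_pos: [0.4899, 0.0214, 0.0893]
tool_rot: [-1.081, 1.385, -1.386]
contact_force: [0.7, -0.3, -0.3]
opening: 0.0853
```

Request:
servo_tool:
  delta_pos:
    - [0,-0.02,0]
    - [0,-0.04,0]
    - [0,-0.05,0]
    - [0,-0.03,0]
  dr:
    - [0,0,0]
    - [0,0,0]
    - [0,0,0]
    - [0,0,0]
  grip: [1,1,1,1]

```text
t: 12.12
tool_pos: [0.4868, 0.0215, 0.2279]
tool_rot: [-1.089, 1.393, -1.382]
contact_force: [0.9, 0.6, -0.1]
opening: 0.0856
```

```bash
python3 d.py .4586 -.2702 .2 -.532; python3 -c "
from h import *
im=snap('scene','s6');cv2.imwrite('pics/s6c.png',cv2.resize(im[150:310,230:430,::-1],None,fx=4,fy=3.5,interpolation=2))
snap('wrist','w6')"
```

```text
t 12.12 pos [0.4868 0.0215 0.2279] open 0.08562363180342265 q [-0.1096 -0.2703  1.9401  0.0015  1.4798  0.134 ] F [ 0.8984  0.6441 -0.0539]
tool axes (cols)
 [[-0.2413 -0.0077  0.9704]
 [-0.9704  0.0024 -0.2413]
 [-0.0004 -1.     -0.0081]]
delta in tool [0.2899 0.0274 0.0433] turn deg [ 0.4639 16.5175  0.0418]
level tool: x heading [-0.2413 -0.9704 -0.0004]
```

View pics/s6c.png

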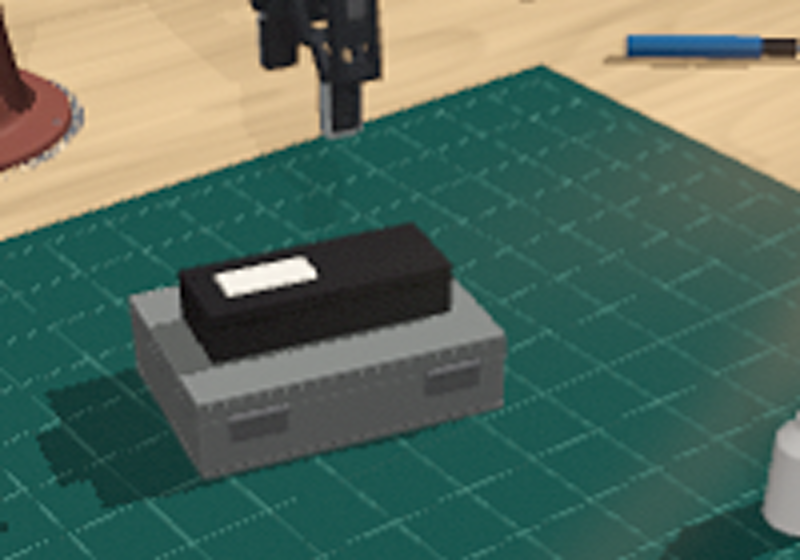

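View pics/w6.png

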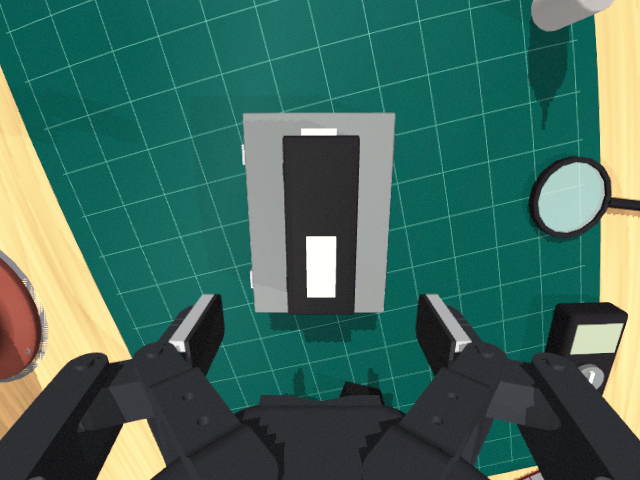

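```bash
python3 - <<'E'
from h import *
np.set_printoptions(precision=4,suppress=True)
b=onz('wrist',[[283,136],[359,136],[356,314],[287,313]],.104); l=onz('wrist',[[244,113],[395,113],[384,312],[255,312]],.064)
for q in(b,l):
    print(q.mean(0),[np.linalg.norm(q[i]-q[(i+1)%4]).round(4) for i in range(4)],np.arctan2(*((q[2]+q[3]-q[0]-q[1])[[1,0]])))
E
cat > f3.py <<'E'
from fit import *
np.set_printoptions(precision=4,suppress=True)
for c in('top','scene'): snap(c,c+'4')
for c in('top','scene'):
    m=ctrl.masks_of(c,'long_box'); print(c,[(i['score'],i['extent']) for i in m])
    if m: print(fit(lambda v:[place(boxpts(.058,.15,.064,.104),*v)],[.488,.02,-.244],{c:m[0]['pixels'].astype(np.float32)},np.array([.006,.006,.08])))
E
python3 f3.py
```

```text
[0.4889 0.0214 0.104 ] [np.float64(0.0557), np.float64(0.147), np.float64(0.0594), np.float64(0.1461)] -1.8099706441486423
[0.4869 0.0202 0.064 ] [np.float64(0.1263), np.float64(0.1868), np.float64(0.1286), np.float64(0.1871)] -1.814330040630065
top []
scene [(0.69, [276.2, 214.7, 345.3, 252.9]), (0.6, [341.8, 318.8, 398.4, 393.5]), (0.48, [263.2, 228.2, 356.3, 273.0])]
(array([ 0.4895,  0.0217, -0.2485]), np.float64(0.03836655616760254))
```

Request:
servo_tool:
  delta_pos:
    - [0.058,0,0.009]
    - [0.058,0.005,0.009]
    - [0.058,0.01,0.009]
    - [0.058,0.01,0.009]
    - [0.055,0,0.007]
  dr:
    - [0.4,0,0]
    - [0,0,0]
    - [0,0,0]
    - [0,0,0]
    - [0,8,0]
  grip: [1,1,1,1,1]

```text
t: 13.05
tool_pos: [0.4538, -0.2693, 0.1859]
tool_rot: [-1.018, 1.501, -1.468]
contact_force: [1.0, 0.2, -0.0]
opening: 0.0856
```

Request:
servo_tool:
  delta_pos:
    - [0,0,0]
  dr:
    - [0,8,0]
  grip: [1]

```text
t: 13.18
tool_pos: [0.4521, -0.272, 0.1833]
tool_rot: [-0.927, 1.609, -1.57]
contact_force: [-0.2, -0.0, -0.6]
opening: 0.0854
```

```bash
python3 wl.py short_box .4586 -.2702 -.532 .02 w7
```

```text
[(0.89, [125.9, 251.3, 250.6, 351.0], array([161.9012,  96.4488,  19.9928])), (0.71, [300.3, 155.8, 360.5, 273.9], array([82.2298, 81.451 , 82.2276]))]
(array([ 0.4586, -0.2702, -0.532 ]), np.float64(1.0))
t 13.28 pos [ 0.4523 -0.2695  0.183 ] open 0.08517707838623276 q [-0.6762 -0.1202  1.8874 -0.0048  1.4004 -0.1562] F [ 0.582   0.9504 -0.4426]
tool axes (cols)
 [[-0.4961 -0.0233  0.8679]
 [-0.8682  0.0126 -0.496 ]
 [ 0.0006 -0.9996 -0.0265]]
delta in tool [-0.0026  0.1628  0.0101] turn deg [1.5189 0.7353 0.0448]
level tool: x heading [-0.4961 -0.8682  0.0006]
```

View pics/w7.png

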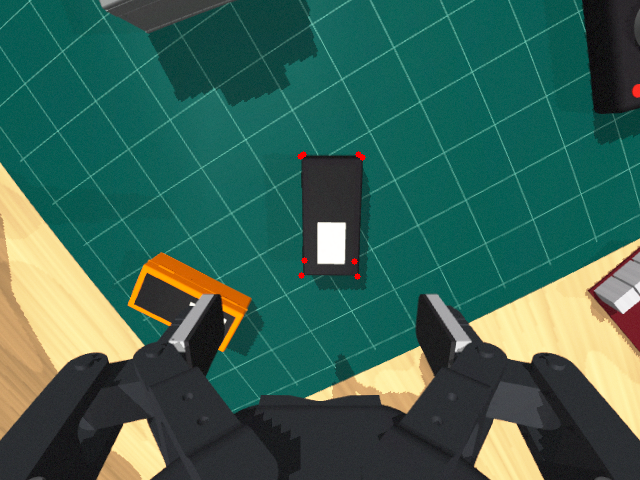

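Request:
servo_tool:
  delta_pos:
    - [-0.003,0.03,0.01]
    - [0,0.05,0]
    - [0,0.05,0]
    - [0,0.028,0]
    - [0,0,0]
  dr:
    - [1.5,0.7,0]
    - [0,0,0]
    - [0,0,0]
    - [0,0,0]
    - [0,0,0]
  grip: [0.9,0.9,0.9,0.9,0.9]

```text
t: 13.9
tool_pos: [0.4607, -0.2663, 0.0166]
tool_rot: [-0.923, 1.581, -1.573]
contact_force: [0.1, 0.4, -0.0]
opening: 0.0768
```

```bash
python3 d.py .4586 -.2702 .02 -.532
```

```text
t 13.9 pos [ 0.4607 -0.2663  0.0166] open 0.07678555235794321 q [-0.6639  0.0983  1.9803 -0.0002  1.068  -0.1508] F [ 0.1151  0.3668 -0.016 ]
tool axes (cols)
 [[-0.4908 -0.0041  0.8713]
 [-0.8713  0.003  -0.4908]
 [-0.0006 -1.     -0.005 ]]
delta in tool [ 0.0044 -0.0034  0.0001] turn deg [ 0.2858  1.0869 -0.0305]
level tool: x heading [-0.4908 -0.8713 -0.0006]
```

Request:
servo_tool:
  delta_pos:
    - [0.0045,-0.0035,0]
    - [0,0,0]
    - [0,0,0]
    - [0,0,0]
  dr:
    - [0.3,1,0]
    - [0,0,0]
    - [0,0,0]
    - [0,0,0]
  grip: [0.9,0.6,0.3,0.3]
  grip_force: 40

```text
t: 14.4
tool_pos: [0.4608, -0.2715, 0.0249]
tool_rot: [-0.908, 1.58, -1.592]
contact_force: [0.0, -0.4, -2.1]
opening: 0.0489
```

```bash
python3 d.py .4586 -.2702 .02 -.532
```

```text
t 14.4 pos [ 0.4608 -0.2715  0.0249] open 0.04893906217978328 q [-0.6719  0.0833  1.9798  0.0007  1.0712 -0.1441] F [ 0.0389 -0.4401 -2.06  ]
tool axes (cols)
 [[-0.5039  0.0062  0.8637]
 [-0.8637 -0.0041 -0.5039]
 [ 0.0005 -1.      0.0074]]
delta in tool [-0.      0.0048 -0.0026] turn deg [-0.4245  0.2212  0.0256]
level tool: x heading [-0.5039 -0.8637  0.0005]
```

Request:
servo_tool:
  delta_pos:
    - [0,-0.02,0]
    - [0,-0.05,0]
    - [0,-0.055,0]
    - [0,-0.055,0]
    - [0,0,0]
  dr:
    - [-0.4,0,0]
    - [0,0,0]
    - [0,-8,0]
    - [0,-8.5,0]
    - [0,0,0]
  grip: [0.3,0.3,0.3,0.3,0.3]

```text
t: 15.02
tool_pos: [0.4598, -0.2709, 0.2097]
tool_rot: [-1.092, 1.378, -1.376]
contact_force: [0.6, -0.5, -2.0]
opening: 0.0493
```

```bash
python3 d.py .489 .0214 .2 -.244
```

```text
t 15.03 pos [ 0.4598 -0.2709  0.2097] open 0.04927305708660779 q [-0.6717 -0.1416  1.861  -0.0003  1.4234 -0.4408] F [ 0.6143 -0.5316 -1.9556]
tool axes (cols)
 [[-0.2288 -0.0011  0.9735]
 [-0.9735  0.0005 -0.2288]
 [-0.0002 -1.     -0.0012]]
delta in tool [-0.2912  0.0098 -0.0385] turn deg [ 0.0677  0.7556 -0.0134]
level tool: x heading [-0.2288 -0.9735 -0.0002]
```

Request:
servo_tool:
  delta_pos:
    - [-0.058,0,-0.008]
    - [-0.058,0,-0.008]
    - [-0.058,0,-0.008]
    - [-0.058,0,-0.008]
    - [-0.055,0,-0.006]
  dr:
    - [0,0.7,0]
    - [0,0,0]
    - [0,0,0]
    - [0,0,0]
    - [0,0,0]
  grip: [0.3,0.3,0.3,0.3,0.3]

```text
t: 15.65
tool_pos: [0.49, 0.0219, 0.2036]
tool_rot: [-1.081, 1.402, -1.391]
contact_force: [1.1, -0.7, -2.3]
opening: 0.0489
```

```bash
python3 d.py .489 .0214 .14 -.244
```

```text
t 15.65 pos [0.49   0.0219 0.2036] open 0.04894703435570669 q [-0.108  -0.2438  1.9594  0.0015  1.4334  0.1487] F [ 1.1447 -0.741  -2.2947]
tool axes (cols)
 [[-0.2541 -0.0072  0.9672]
 [-0.9672  0.0023 -0.2541]
 [-0.0004 -1.     -0.0075]]
delta in tool [ 0.0008  0.0636 -0.0004] turn deg [ 0.4304 -0.7386 -0.0248]
level tool: x heading [-0.2541 -0.9672 -0.0004]
```

Request:
servo_tool:
  delta_pos:
    - [0,0.04,0]
    - [0,0.025,0]
    - [0,0,0]
  dr:
    - [0.4,-0.7,0]
    - [0,0,0]
    - [0,0,0]
  grip: [0.3,0.3,0.3]

```text
t: 16.02
tool_pos: [0.487, 0.0271, 0.1328]
tool_rot: [-1.091, 1.388, -1.379]
contact_force: [-0.1, 0.4, -2.4]
opening: 0.0489
```

```bash
python3 d.py .489 .0214 .13 -.244;python3 -c "
from h import *
im=snap('scene','s8');cv2.imwrite('pics/s8c.png',cv2.resize(im[150:310,230:430,::-1],None,fx=4,fy=3.5,interpolation=2))
snap('wrist','w8')"
```

```text
t 16.02 pos [0.487  0.0271 0.1328] open 0.048901567296436105 q [-0.0978 -0.1808  2.0292  0.0012  1.2994  0.1398] F [-0.076   0.4111 -2.3714]
tool axes (cols)
 [[-0.2356 -0.0061  0.9718]
 [-0.9718  0.0017 -0.2356]
 [-0.0003 -1.     -0.0063]]
delta in tool [0.0051 0.0028 0.0033] turn deg [ 0.3603  0.3506 -0.0133]
level tool: x heading [-0.2356 -0.9718 -0.0003]
```

View pics/s8c.png

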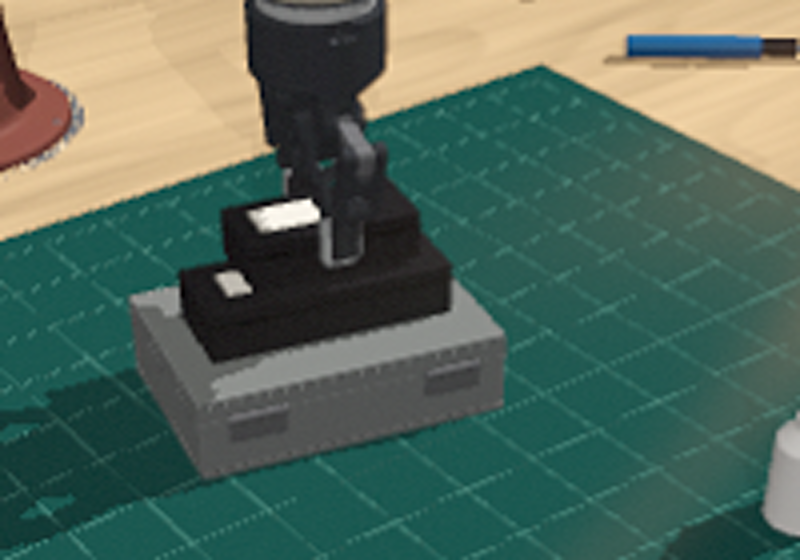

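View pics/w8.png

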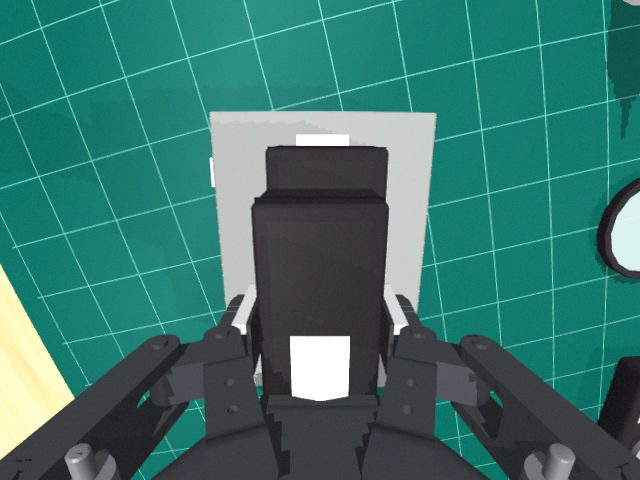

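Request:
servo_tool:
  delta_pos:
    - [0.005,0,0.003]
    - [0,0.001,0]
  dr:
    - [0.4,0.3,0]
    - [0,0,0]
  grip: [0.3,0.3]

```text
t: 16.38
tool_pos: [0.4922, 0.0198, 0.137]
tool_rot: [-1.075, 1.38, -1.392]
contact_force: [-0.6, 0.0, -1.5]
opening: 0.0493
```

```bash
python3 d.py .489 .0214 .13 -.244
```

```text
t 16.38 pos [0.4922 0.0198 0.137 ] open 0.04932621080682594 q [-0.1109 -0.1842  2.0247 -0.0001  1.2908  0.1344] F [-0.5799  0.0066 -1.466 ]
tool axes (cols)
 [[-0.2428  0.0102  0.97  ]
 [-0.9701 -0.0012 -0.2428]
 [-0.0013 -0.9999  0.0102]]
delta in tool [-0.0007  0.0069 -0.0036] turn deg [-0.5837 -0.0737 -0.0722]
level tool: x heading [-0.2428 -0.9701 -0.0013]
```

Request:
servo_tool:
  delta_pos:
    - [0,0.003,-0.003]
    - [0,0.003,0]
  dr:
    - [-0.4,0,0]
    - [0,0,0]
  grip: [0.3,0.3]

```text
t: 16.62
tool_pos: [0.4901, 0.0201, 0.1321]
tool_rot: [-1.078, 1.384, -1.39]
contact_force: [-0.2, -0.3, -1.6]
opening: 0.0492
```

```bash
python3 d.py .489 .0214 .128 -.244
```

```text
t 16.62 pos [0.4901 0.0201 0.1321] open 0.049190184107275436 q [-0.1115 -0.1809  2.0305  0.001   1.2864  0.1345] F [-0.1589 -0.2862 -1.561 ]
tool axes (cols)
 [[-0.2438  0.0056  0.9698]
 [-0.9698  0.0004 -0.2438]
 [-0.0017 -1.      0.0054]]
delta in tool [-0.001   0.0041 -0.0014] turn deg [-0.3071 -0.1322 -0.098 ]
level tool: x heading [-0.2438 -0.9698 -0.0017]
```

Request:
servo_tool:
  delta_pos:
    - [-0.001,0.002,-0.001]
    - [0,0.002,0]
  dr:
    - [-0.3,0,0]
    - [0,0,0]
  grip: [0.3,0.3]

```text
t: 16.88
tool_pos: [0.4892, 0.0214, 0.1277]
tool_rot: [-1.081, 1.389, -1.387]
contact_force: [0.2, -0.1, -1.1]
opening: 0.0494
```

Request:
servo_tool:
  delta_pos:
    - [0,0.002,0]
  dr:
    - [0,0,0]
  grip: [0.3]

```text
t: 17.0
tool_pos: [0.4894, 0.0214, 0.1274]
tool_rot: [-1.082, 1.389, -1.387]
contact_force: [-8.5, 0.5, 14.4]
opening: 0.0496
```

```bash
python3 d.py .489 .0214 .128 -.244
```

```text
t 17.0 pos [0.4894 0.0214 0.1274] open 0.04959091759451186 q [-0.1092 -0.1723  2.0315  0.0015  1.2831  0.1365] F [-8.5195  0.4585 14.444 ]
tool axes (cols)
 [[-0.2437 -0.0005  0.9699]
 [-0.9699  0.0015 -0.2437]
 [-0.0013 -1.     -0.0009]]
delta in tool [ 0.0001 -0.0006 -0.0004] turn deg [ 0.0497 -0.1221 -0.0769]
level tool: x heading [-0.2437 -0.9699 -0.0013]
```

Contact, on target. Release and rise.

Request:
servo_tool:
  delta_pos:
    - [0,0,0]
    - [0,0,0]
    - [0,0,0]
  dr:
    - [0,0,0]
    - [0,0,0]
    - [0,0,0]
  grip: [0.7,1,1]

```text
t: 17.38
tool_pos: [0.4904, 0.0214, 0.1283]
tool_rot: [-1.08, 1.387, -1.388]
contact_force: [-0.1, -0.3, 0.0]
opening: 0.0854
```

Request:
servo_tool:
  delta_pos:
    - [0,-0.02,0]
    - [0,-0.04,0]
    - [0,-0.05,0]
    - [0,-0.03,0]
    - [0,0,0]
  dr:
    - [0,0,0]
    - [0,0,0]
    - [0,0,0]
    - [0,0,0]
    - [0,0,0]
  grip: [1,1,1,1,1]

```text
t: 18.0
tool_pos: [0.4893, 0.0213, 0.2705]
tool_rot: [-1.083, 1.39, -1.386]
contact_force: [0.4, 0.2, -0.0]
opening: 0.0857
```

```bash
python3 -c "
from fit import *
np.set_printoptions(precision=4,suppress=True)
im=snap('scene','s9');cv2.imwrite('pics/s9c.png',cv2.resize(im[150:310,230:430,::-1],None,fx=4,fy=3.5,interpolation=2))
snap('wrist','w9')
v=cv2.imread('pics/w9.png'); 
for P,col in((place(boxpts(.05,.104,.104,.14),.489,.0214,-.244),(0,0,255)),(place(boxpts(.058,.15,.104,.104),.489,.0214,-.244),(0,255,255)),(place(boxpts(.13,.19,.064,.064),.4872,.0197,-.246),(255,0,255))):
  for q in proj('wrist',P): cv2.circle(v,tuple(q.round().astype(int).tolist()),2,col,-1)
cv2.imwrite('pics/w9o.png',v)
print(ctrl.get_obs()['contact_force'],ctrl.get_obs()['tool_pos'])"
```

```text
[-0.2474  0.884   0.0107] [0.4878 0.0214 0.267 ]
```

View pics/s9c.png

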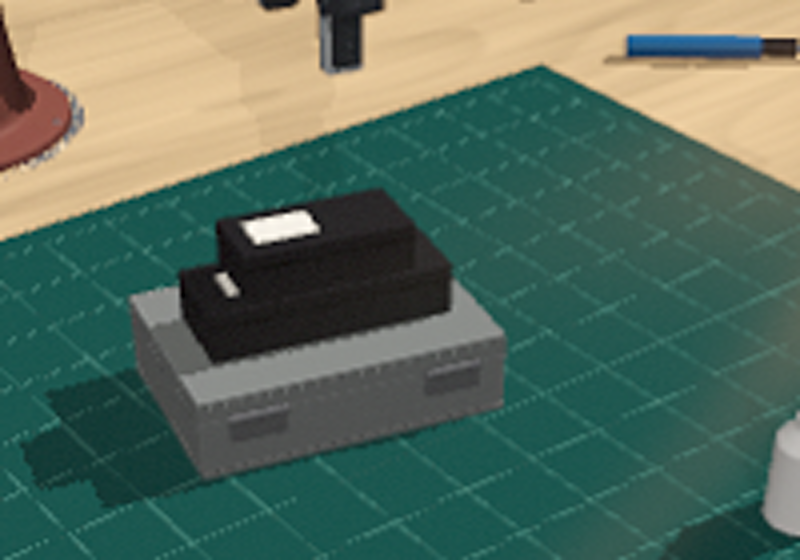

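View pics/w9o.png

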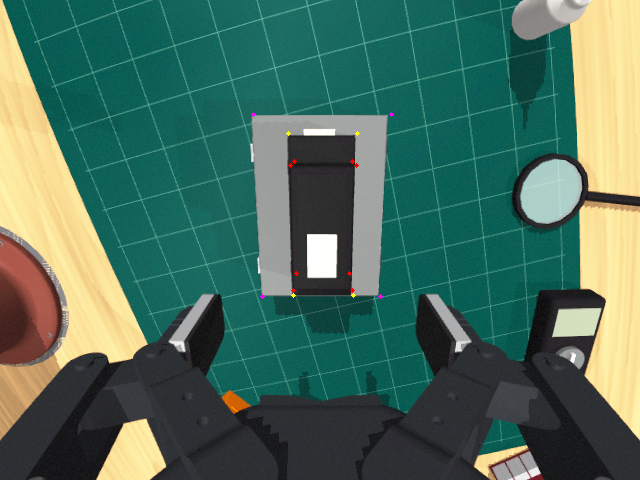

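```bash
python3 -c "
from h import *
snap('top','t9')
print(ctrl.finish_job())"
```

```text
the job is handed in; nothing more can be done
None
```

View pics/t9.png

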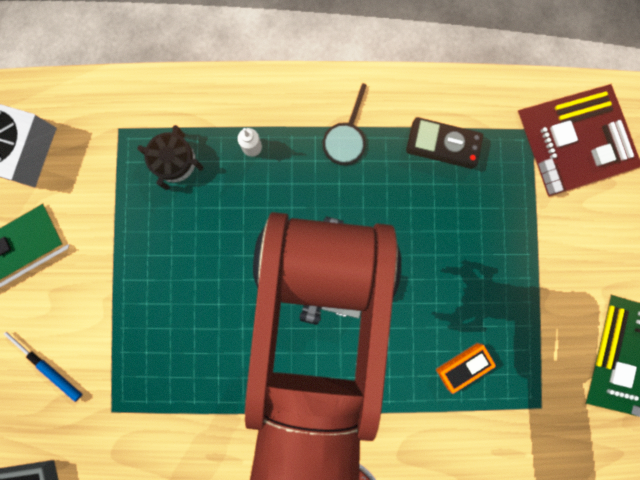

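I pushed the lid down from behind and pressed it shut, then set the longer box on the middle of the lid and the shorter box on the middle of the longer one. Each box was lowered until it touched before I released it. The job was handed in at about 18 s, and the hand-in gives no verdict.

- **Stack:** By my measurements the longer box sits about 2 mm off the lid's centre, with its long sides parallel to the lid's within 0.01 rad. I checked the shorter box by eye against its predicted outline in the wrist picture; it looks about 2 mm off or better.
- **Case:** It shifted about 1 mm from where it started, within what the cameras can resolve.
- **Bystanders:** The meter, cooler, bottle and magnifier, along with the orange look-alike, appear where they started in the last top picture.
- **Robot:** At the end the gripper was open and well above the stack, and the wrist force was under 1 N.

- **Pushing forces:** I pressed harder than intended: about 43 N at the fingertips when shutting the lid, and 17 to 26 N when setting the boxes down.
- **Missed detections:** The network found no longer box in the first wrist picture, nor in the top picture after it was placed. I used the corners read from the wrist picture and the scene-camera fit instead. In the last top picture the arm hides the stack.

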